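Nudge the tube carrier onto the shaker's locating pins

TASK

The white tube carrier lies askew on the shaker's platform, propped on the two locating pins. With the fingers, gently nudge it by its edges along the platform until both its holes drop over the two pins and it lies flat; do not lift or tip it up, and do not touch the microtubes standing in it. Leave everything else on the platform and the bench where it is, then take the hand away.

Things in the scene. Friction and masses are not known exactly. Their poses are not given: they have to be found in the camera images.
- carrier: White plastic plate 140 (x) x 160 (y) x 10 mm, about 0.3 kg, microtubes standing in its middle. Origin: centre of its underside; x towards its far edge (near which are the two holes), y left. At the start its far part is propped about 6 mm up on the pins' tops, its near edge is down on the platform. It must go 5 to 15 mm along the platform's +x, up to 25 mm left or right, and turn up to 0.1 rad.
- tubes: the ten microtubes of the carrier, all together one fixed part of it, covering x -35 to +20 mm and y -54 to +54 mm of the carrier and standing 16 mm above its upper face. Origin: centre of the carrier's upper face, axes as the carrier's.
- hole_left (a point): centre of the carrier's left locating hole, at the plate's underside: a through hole 12 mm in diameter, at x +45, y +42 mm of the carrier
- hole_right (a point): centre of the carrier's right locating hole, at the plate's underside: 12 mm in diameter, at x +45, y -42 mm of the carrier
- shaker: Shaker, fixed: grey housing, dark steel platform 290 (x) x 360 (y) mm, its flat upper face 60 mm above the bench. Origin: under the platform's centre at bench height; x points away from the robot, y left. A thin white painted outline, centred on the platform (inside 144 x 164 mm), shows the seated carrier's place: seated, the carrier's x, y and axes agree with the shaker's.
- platform (a point): centre of the platform's upper face, axes as the shaker's
- pin_left (a point): foot of the left locating pin on the platform's upper face, at x +45, y +42 mm of the shaker: steel, 8 mm in diameter, 6 mm high, its upper 3 mm tapered to 4 mm across
- pin_right (a point): foot of the right locating pin, same size, at x +45, y -42 mm of the shaker
- jar: small amber screw-cap jar, 34 mm across, 38 mm high, standing on the platform's far right corner. Origin: centre of its underside.
- stopper: black rubber stopper, 34 mm across, 30 mm high, standing on the platform's far left corner. Origin: centre of its underside.
- rack: yellow block rack 120 x 90 x 45 mm with microtubes standing in it (63 mm high in all), on the bench to the right. Origin: centre of its underside.
- marker: marker pen lying on the near left of the bench, 150 mm long, 15 mm thick. Origin: centre of its underside.
- beaker: glass beaker, 88 mm across, 115 mm high, glass rods leaning in it up to 170 mm, on the bench to the right. Origin: centre of its underside.
- tipbox: pipette-tip box 85 x 125 x 84 mm, on the bench to the left. Origin: centre of its underside.
- container: clear food-type container with white lid, 110 x 140 x 60 mm, on the bench to the left. Origin: centre of its underside.

How it is judged:
By the outcome, as a careful person would: the job done as asked, in the order asked, and still so for the second after the job is handed in, with the robot touching nothing.
It also fails if it takes over 54 s, if anything falls off the work surface, if the arm or the gripper's body presses on something with over 40 N, if the wrist force passes 120 N, or if a joint passes its speed limit or range.

ROBOT

A 6-joint arm with a two-finger parallel gripper is mounted at the origin on the work surface. World frame = base frame: x ahead of the robot, y to its left, z up, the work surface at z = 0. Lengths are in m, angles in degrees, forces in N, time in s.
With the tool pointing down it reaches from about 0.375 to 0.9 m from the base axis. Payload 3.1 kg.
Tool frame: the origin (TCP) lies at the very end of the fingers, on their centre line; the grasp point (between the pads) lies 19 mm behind it (bot.tcp_to_grasp is the distance from the TCP to the grasp point, in m); z points along the fingers, y is the direction in which the jaws open and shut (so a half turn about z gives the same grasp; the last joint's range is limited). The gripper opens to 87 mm and grips with 3 to 60 N. Pads are 19 mm wide; open, the fingers measure 117 mm over their backs; the gripper's body (75 mm by 190 mm) begins 51 mm behind the grasp point.
Start: joints at [62.08, 30.224, 82.088, -0, 67.689, -10.227], TCP at [0.19, 0.595, 0.223] pointing down, gripper open.
Joint ranges: [-176.69, 176.69], [-43.24, 126.21], [12.49, 139.97], [-82, 262], [0, 151.66], [-163.58, 163.58]. Speed limits (degrees/s): [159.86, 159.86, 180, 180, 180, 180].

INTERFACE

Orientations are given as a 3x3 rotation matrix whose columns are the frame's x, y, z axes.
In Python, from rig import telemetry, eyes, order, bot gives the robot as it stands. The module is installed in compiled form; this text tells all that it offers.
- The arm moves only by the tool servo_tool, never from a script. Its argument "targets" is a list of rows, each a list of 2 entries, a list of its own where there are three numbers: the shift along the tool's x, y, z in m, then the turn, a rotation vector about the tool's x, y, z in rad. In form: [[[tx, ty, tz], [wx, wy, wz]], ...]. A call has 1 to 12 rows; each row is the pose to reach, as a shift and turn from the pose commanded when the call began, along the tool's axes at that moment; what a row does not reach only later rows make up. A row lasts 1/8 s, in which the tool goes at most 62.5 mm and 10.7 degrees, less where a joint would pass 70% of its speed; a pose out of reach is approached as far as the arm can. A call with a gripper value outside its range is refused whole. "gripper" is the finger opening in m, from 0 to 0.087, set as the call begins (left out, the last holds). The fingers move at their own pace and stop on an object; the grip force is fixed at half the most. Time passes only in rows, so rows that repeat a pose let the fingers close. It gives the time, the measured TCP pose, the force and the opening at its end, in the units of the state.
- telemetry.read_state(): the state, without advancing time (a new reading comes with each control period).
- eyes.capture(name): name is "scene" or "top" or "wrist"; returns a dict with "pixels" (420x560x3 uint8, blue, green, red), "intrinsics" (3x3 intrinsics, pixels), "extrinsics" (4x4, takes a point from camera to world coordinates); the wrist camera has in their place "T_tool_cam" (4x4, takes a point from camera to tool coordinates, whose origin is the TCP and whose axes are the flange's). Camera axes: x right, y down, z forward; pixel columns grow to the right and rows downward; lengths in m; the calibration is good to about 2 mm. A picture is of the moment at which its call begins: read the wrist's pose just before it. There is no depth.
- order.hand_in(): hands the job in, once; it reports no verdict.
The state is a dict: "time_s": time; "joint_positions": joint angles; "qvel": joint speeds; "tau": joint torques, N m; "position": TCP position; "tcp_rot": TCP orientation; "force": force on the tool from outside, world axes, zero at the start; "moment": the same for the moment, N m; "opening": opening from 0.0 (shut) to 1.0 (fully open).
Only numpy, scipy, OpenCV 4.12 (cv2) and the standard library are available. Lean on these libraries where they do the work, as an engineer would, in place of code of your own. Each camera call takes 0.05 s, during which the arm holds its last target. There are 200 camera calls.

## Working session

There is one attempt and no reset: what is moved stays moved. The work goes in short steps, Python scripts to look and compute and a tool call to move; the robot and the scene stay as the last step left them, time stands still between calls to the robot, and variables do not carry over. Pictures are saved under pics/ and viewed, about 8 in all and at most 12, crops included, and the job is handed in when it is done.

Besides the shell and the picture viewer there is one more tool, called as a command line: name --argument value ..., lists and objects as JSON in quotes. servo_tool: Moves the arm, as the interface text tells. Its arguments: {"type":"object","properties":{"targets":{"type":"array","items":{"type":"array"}},"gripper":{"type":"number"}},"required":["targets"]}

```bash
mkdir -p pics; cat > h.py <<'E'
import numpy as np, cv2
from rig import telemetry, eyes, order, bot
def cap(n,f):
    s=telemetry.read_state(); c=eyes.capture(n); im=np.array(c["pixels"]); cv2.imwrite("pics/"+f,im)
    K=np.array(c["intrinsics"])
    if n=="wrist":
        T=np.eye(4);T[:3,:3]=s["tcp_rot"];T[:3,3]=s["position"];E=T@np.array(c["T_tool_cam"])
    else:E=np.array(c["extrinsics"])
    return im,K,E
def ray(K,E,uv,z):
    uv=np.atleast_2d(uv).astype(float)
    d=(E[:3,:3]@np.linalg.inv(K)@np.c_[uv,np.ones(len(uv))].T).T
    o=E[:3,3]; return o+d*((z-o[2])/d[:,2])[:,None]
def proj(K,E,P):
    P=np.atleast_2d(P); q=K@(E[:3,:3].T@(P-E[:3,3]).T); return (q[:2]/q[2]).T
E
python3 - <<'E'
from h import *
a=cap("top","top1.png");b=cap("scene","sc1.png")
cv2.imwrite("pics/both.png",cv2.resize(np.vstack([a[0]]),(800,600)))
for q in(a,b):print(q[1].round(1),q[2].round(3))
s=telemetry.read_state();print(s["position"],np.round(s["tcp_rot"],3),s["time_s"],s["force"])
E
```

```text
[[534.1   0.  287.9]
 [  0.  534.1 215.2]
 [  0.    0.    1. ]] [[-6.80e-02 -9.75e-01  2.13e-01  2.26e-01]
 [-9.98e-01  6.70e-02 -9.00e-03 -1.00e-03]
 [-6.00e-03 -2.13e-01 -9.77e-01  1.43e+00]
 [ 0.00e+00  0.00e+00  0.00e+00  1.00e+00]]
[[397.9   0.  277.1]
 [  0.  397.9 208.6]
 [  0.    0.    1. ]] [[ 0.282  0.753 -0.594  1.122]
 [ 0.959 -0.224  0.172 -0.206]
 [-0.004 -0.618 -0.786  0.925]
 [ 0.     0.     0.     1.   ]]
[0.18962489 0.59486703 0.22167312] [[-0.953  0.304 -0.001]
 [ 0.304  0.953 -0.002]
 [ 0.    -0.002 -1.   ]] 0.1 [ 0.32867552  0.06119008 -0.14926314]
```

View pics/both.png

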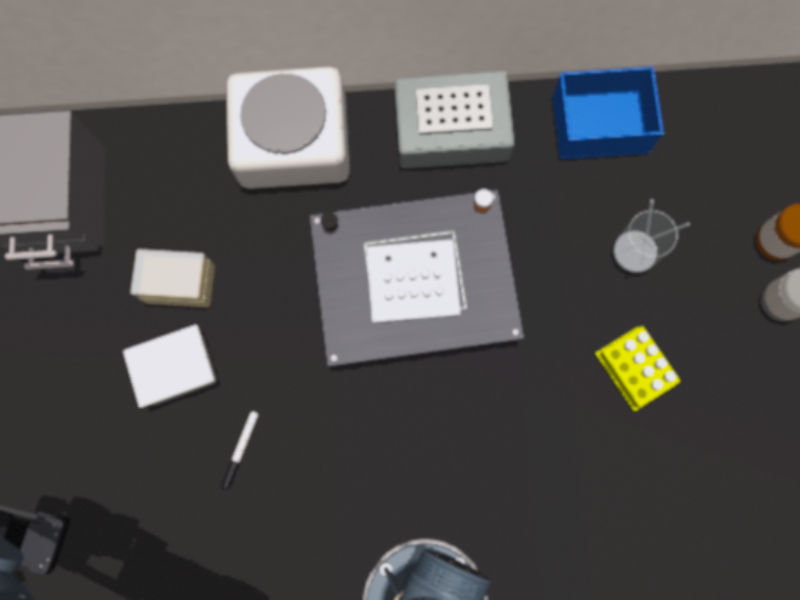

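View pics/sc1.png

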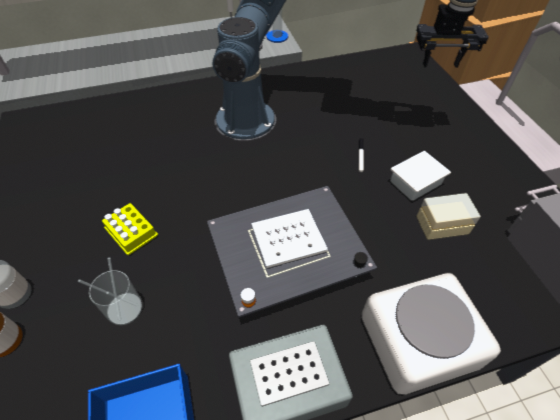

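The top view shows the carrier at about (415,278) of 800x600, shifted left and toward the robot from the painted outline, whose far and right lines are visible. The jar is far right (484,200) and the stopper far left (329,221).

```bash
cat >> h.py <<'E'
def quad(mask,mn=800):
    cs,_=cv2.findContours(mask,cv2.RETR_EXTERNAL,cv2.CHAIN_APPROX_NONE)
    return sorted([c for c in cs if cv2.contourArea(c)>mn],key=cv2.contourArea)
E
python3 - <<'E'
from h import *
im,K,E=cap("top","top2.png")
m=cv2.inRange(im,(60,50,50),(255,255,255)); m[:130]=0; m[260:]=0; m[:,:210]=0; m[:,370:]=0
# platform
c=quad(m)[-1]; r=cv2.minAreaRect(c); p=ray(K,E,cv2.boxPoints(r),.06); print("plat",p.round(4),p.mean(0),np.linalg.norm(p[0]-p[1]),np.linalg.norm(p[1]-p[2]))
m=cv2.inRange(im,(170,170,170),(255,255,255)); m[:160]=0; m[235:]=0; m[:,:245]=0; m[:,332:]=0
m=cv2.morphologyEx(m,cv2.MORPH_CLOSE,np.ones((5,5)));m=cv2.morphologyEx(m,cv2.MORPH_OPEN,np.ones((9,9)))
c=quad(m)[-1]; r=cv2.minAreaRect(c); p=ray(K,E,cv2.boxPoints(r),.072); print("carr",p.round(4),p.mean(0))
for i in (0,1):
    d=p[i+1]-p[i];print(np.linalg.norm(d),np.degrees(np.arctan2(d[1],d[0])))
E
```

```text
plat [[ 0.7214  0.1768  0.06  ]
 [ 0.7518 -0.2031  0.06  ]
 [ 0.4518 -0.2153  0.06  ]
 [ 0.4246  0.148   0.06  ]] [ 0.58739164 -0.02340817  0.06      ] 0.3810831224168355 0.3002533048565316
carr [[ 0.6555  0.0674  0.072 ]
 [ 0.662  -0.1089  0.072 ]
 [ 0.5032 -0.1116  0.072 ]
 [ 0.4972  0.0606  0.072 ]] [ 0.57947711 -0.02310618  0.072     ]
0.176427558262911 -87.87130377345413
0.158807883182628 -179.02618746634678
```

servo_tool --targets '[[[-0.05,-0.042,-0.03],[0,0,-0.03]],[[-0.1,-0.084,-0.06],[0,0,-0.07]],[[-0.15,-0.125,-0.09],[0,0,-0.11]],[[-0.2,-0.167,-0.1],[0,0,-0.15]],[[-0.25,-0.209,-0.1],[0,0,-0.19]],[[-0.3,-0.25,-0.1],[0,0,-0.23]],[[-0.35,-0.292,-0.1],[0,0,-0.27]],[[-0.4,-0.334,-0.1],[0,0,-0.31]],[[-0.44,-0.37,-0.1],[0,0,-0.35]],[[-0.48,-0.4,-0.1],[0,0,-0.38]],[[-0.52,-0.44,-0.1],[0,0,-0.38]],[[-0.56,-0.467,-0.1],[0,0,-0.38]]]'

```text
time_s: 1.65
position: [0.5819, -0.0217, 0.3223]
tcp_rot: [[-0.998, -0.07, -0.001], [-0.07, 0.998, 0.0], [0.001, 0.0, -1.0]]
force: [0.6, 0.5, 0.2]
opening: 0.999
```

```bash
python3 - <<'E'
from h import *
im,K,E=cap("wrist","w1.png")
print(K.round(1),E.round(3))
s=telemetry.read_state();print(s["position"],np.round(s["tcp_rot"],3),s["time_s"],s["qvel"])
print(eyes.capture("wrist")["T_tool_cam"])
cv2.imwrite("pics/w1b.png",cv2.resize(im,(800,600)))
E
```

```text
[[332.9   0.  277.7]
 [  0.  332.9 209. ]
 [  0.    0.    1. ]] [[-0.07   0.964  0.256  0.512]
 [ 0.998  0.067  0.018 -0.026]
 [ 0.001  0.257 -0.966  0.485]
 [ 0.     0.     0.     1.   ]]
[ 0.58747773 -0.02899107  0.32205169] [[-0.998 -0.066  0.006]
 [-0.066  0.998 -0.007]
 [-0.005 -0.007 -1.   ]] 1.7 [ 2.99202564 -2.01722377  3.34719669  1.68406949 -0.56913496  6.23282054]
[[-8.11968877e-04 -9.66260013e-01 -2.57567327e-01  7.01221602e-02]
 [ 9.99999658e-01 -8.24873717e-04 -5.79503264e-05  6.09700864e-04]
 [-1.56465435e-04 -2.57567286e-01  9.66260352e-01 -1.62653275e-01]
 [ 0.00000000e+00  0.00000000e+00  0.00000000e+00  1.00000000e+00]]
```

View pics/w1b.png

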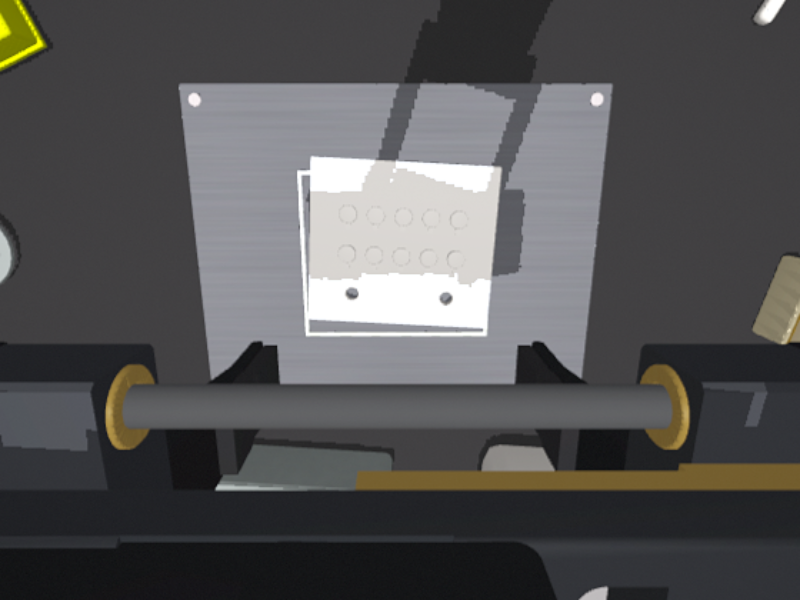

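The wrist view shows the carrier with near corners (312,157) and (500,167), and far corners (486,327) and (308,320). The outline's far corners are at (307,334) and (487,334). The arm was still settling, so I'll take this again.

servo_tool --targets '[[[0.02,0,0],[0,0,0]],[[0.04,0,0],[0,0,0]],[[0.04,0,0],[0,0,0]],[[0.04,0,0],[0,0,0]],[[0.04,0,0],[0,0,0]]]'

```text
time_s: 2.38
position: [0.5423, -0.0223, 0.3226]
tcp_rot: [[-0.997, -0.072, 0.001], [-0.072, 0.997, -0.0], [-0.001, -0.0, -1.0]]
force: [-0.5, -0.2, 0.4]
opening: 1.004
```

```bash
python3 - <<'E'
from h import *
im,K,E=cap("wrist","w2.png")
s=telemetry.read_state();print(s["position"],np.round(s["tcp_rot"],3),s["time_s"],np.abs(s["qvel"]).max(),s["force"])
np.savez("w2.npz",im=im,K=K,E=E)
c=im[120:265,195:365];cv2.imwrite("pics/w2c.png",cv2.resize(c,None,fx=4,fy=4,interpolation=cv2.INTER_CUBIC))
E
```

```text
[ 0.54221725 -0.02236943  0.32251684] [[-0.997 -0.071  0.   ]
 [-0.071  0.997 -0.   ]
 [-0.    -0.    -1.   ]] 2.425 0.1524817692191122 [ 0.23041444 -1.49486208 -0.83780253]
```

View pics/w2c.png

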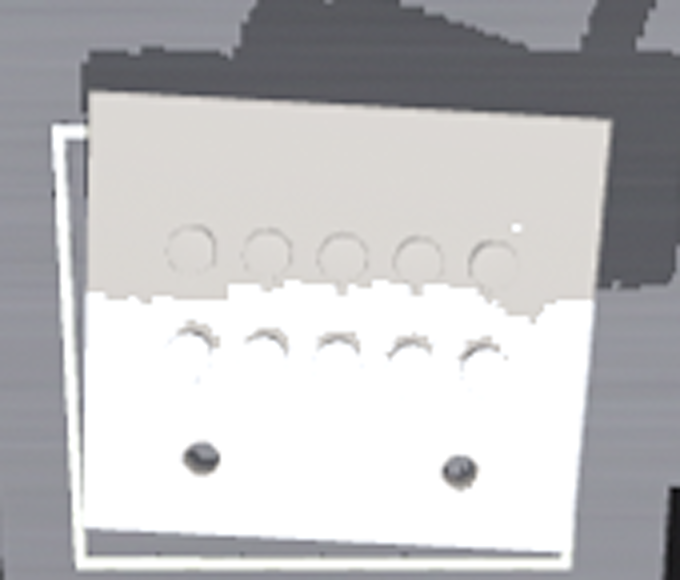

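```bash
cat > fit.py <<'E'
from h import *
def rigid(P,Q): # P local -> Q world 2d
    p,q=P.mean(0),Q.mean(0);A=(P-p);B=(Q-q)
    a=np.arctan2((A[:,0]*B[:,1]-A[:,1]*B[:,0]).sum(),(A*B).sum());R=np.array([[np.cos(a),-np.sin(a)],[np.sin(a),np.cos(a)]])
    return a,R,q-R@p,np.linalg.norm(P@R.T+q-R@p-Q,axis=1)
E
python3 - <<'E'
from fit import *
d=np.load("w2.npz");K,E=d["K"],d["E"]
o=lambda a:(np.array(a,float)+.5)/4-.5+[195,120]
W=ray(K,E,o([[88,556],[66,140],[560,556]]),.06)[:,:2]
a,R,t,e=rigid(np.array([[.072,-.082],[-.072,-.082],[.072,.082]]),W);print("shaker",np.degrees(a),t,e)
Q=np.array([[.045,-.042],[.045,.042],[-.07,-.08],[-.07,.08],[.07,-.08],[.07,.08]])
px=[[201,458],[459,471],[90,92],[611,120],[85,527],[563,552]]
z=lambda x:.070+(x+.07)*6/115
C=np.array([ray(K,E,o(p),z(q[0]) if i!=2 and i!=3 else .07)[0,:2] for i,(p,q) in enumerate(zip(px,Q))])
for idx in([0,1],[2,3,4,5],range(6)):
    idx=list(idx);b,S,u,e=rigid(Q[idx],C[idx]);print("carrier",np.degrees(b),u,e.round(4),"in shaker",R.T@(u-t),b-a)
print("Rs",R, "holes-pins in shaker",(C[:2]-t)@R-Q[:2])
E
```

```text
shaker 4.1626864226900215 [ 0.5850984  -0.02147924] [0.00090118 0.00131304 0.00110922]
carrier 1.00633877955442 [ 0.57227401 -0.01794399] [0. 0.] in shaker [-0.01253394  0.00445683] -0.05508865871027925
carrier 0.8115590311129971 [ 0.57284928 -0.01796628] [0.0002 0.0006 0.001  0.0014] in shaker [-0.01196181  0.00439284] -0.05848820663678837
carrier 0.8372619555253047 [ 0.57265681 -0.01791459] [0.0003 0.0005 0.0003 0.0004 0.001  0.0015] in shaker [-0.01215002  0.00445836] -0.058039605978402374
Rs [[ 0.99736196 -0.07258869]
 [ 0.07258869  0.99736196]] holes-pins in shaker [[-0.01491452  0.00204724]
 [-0.0102899   0.00191095]]
```

servo_tool --targets '[[[0.035,0,0.03],[0,0,0]],[[0.062,0,0.07],[0,0,0]],[[0.062,0,0.12],[0,0,0]],[[0.062,0,0.17],[0,0,0]],[[0.062,0,0.21],[0,0,0]],[[0.062,0,0.24],[0,0,0]],[[0.062,0,0.252],[0,0,0]],[[0.062,0,0.256],[0,0,0]],[[0.062,0,0.259],[0,0,0]],[[0.062,0,0.259],[0,0,0]],[[0.062,0,0.259],[0,0,0]]]'

```text
time_s: 3.8
position: [0.4802, -0.0271, 0.0643]
tcp_rot: [[-0.997, -0.071, 0.002], [-0.071, 0.997, -0.0], [-0.002, -0.001, -1.0]]
force: [-0.8, -0.0, -0.2]
opening: 0.998
```

```bash
python3 - <<'E'
from h import *
im,K,E=cap("wrist","w3.png")
s=telemetry.read_state();print(s["position"],s["time_s"],s["force"])
np.savez("w3.npz",im=im,K=K,E=E)
cv2.imwrite("pics/w3b.png",cv2.resize(im,(800,600)))
E
```

```text
[ 0.48015668 -0.02703169  0.06420155] 3.85 [ 0.19061263  0.79595984 -0.15573024]
```

View pics/w3b.png

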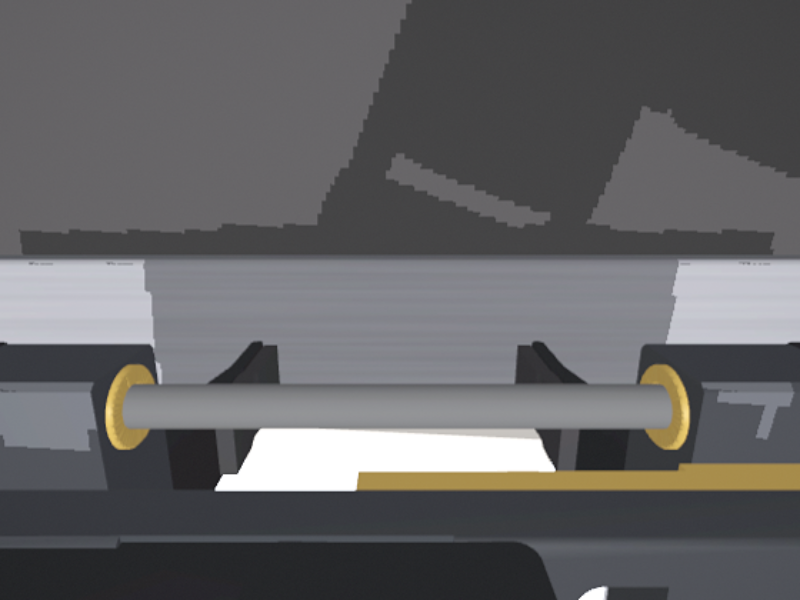

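The low wrist view is mostly blocked by the gripper, so I'll monitor with other views. First I push on the near edge with two fingers to square it, stopping 4 mm short.

servo_tool --targets '[[[-0.004,0,0],[0,0,0]],[[-0.007,0,0],[0,0,0]],[[-0.009,0,0],[0,0,0]],[[-0.011,0,0],[0,0,0]],[[-0.013,0,0],[0,0,0]],[[-0.015,0,0],[0,0,0]],[[-0.0165,0,0],[0,0,0]],[[-0.018,0,0],[0,0,0]],[[-0.0195,0,0],[0,0,0]],[[-0.0215,0,0],[0,0,0]],[[-0.0215,0,0],[0,0,0]]]'

```text
time_s: 5.22
position: [0.5016, -0.0254, 0.0636]
tcp_rot: [[-0.997, -0.071, 0.001], [-0.071, 0.997, -0.0], [-0.001, -0.0, -1.0]]
force: [-0.7, 0.2, -0.4]
opening: 0.996
```

servo_tool --targets '[[[0.005,0,0],[0,0,0]],[[0.015,0,0],[0,0,0]],[[0.019,0,-0.04],[0,0,0]],[[0.0,0,-0.09],[0,0,0]],[[-0.02,0,-0.15],[0,0,0]],[[-0.04,0,-0.2],[0,0,0]],[[-0.04,0,-0.24],[0,0,0]],[[-0.04,0,-0.258],[0,0,0]],[[-0.04,0,-0.258],[0,0,0]],[[-0.04,0,-0.258],[0,0,0]]]'

```text
time_s: 6.48
position: [0.5399, -0.0224, 0.3202]
tcp_rot: [[-0.997, -0.071, -0.003], [-0.071, 0.997, 0.001], [0.002, 0.001, -1.0]]
force: [-0.2, 0.2, 0.1]
opening: 0.995
```

```bash
cat > look.py <<'E'
import sys
from h import *
n=sys.argv[1];im,K,E=cap("wrist",n+".png")
s=telemetry.read_state();print(s["position"],np.round(s["tcp_rot"],3)[:,0],s["time_s"],np.abs(s["qvel"]).max(),s["force"])
np.savez(n+".npz",im=im,K=K,E=E)
c=im[120:265,195:365];cv2.imwrite("pics/"+n+"c.png",cv2.resize(c,None,fx=4,fy=4,interpolation=cv2.INTER_CUBIC))
E
python3 look.py w4
```

```text
[ 0.5398876  -0.02239569  0.31996568] [-0.997 -0.071  0.003] 6.525 0.45446627325656924 [-0.40268943  0.05933344 -0.55643911]
```

View pics/w4c.png

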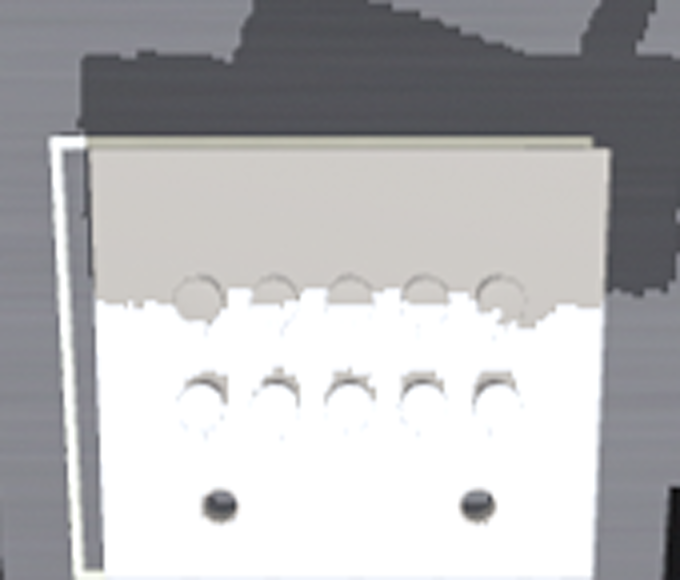

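The carrier is now square to the outline, with holes at (220,506) and (478,506). It is still offset to the left.

```bash
python3 - <<'E'
from fit import *
d=np.load("w4.npz");K,E=d["K"],d["E"]
o=lambda a:(np.array(a,float)+.5)/4-.5+[195,120]
t=np.array([.5851,-.02148]);a=np.radians(4.163);R=np.array([[np.cos(a),-np.sin(a)],[np.sin(a),np.cos(a)]])
W=ray(K,E,o([[85,571],[63,149]]),.06)[:,:2];print("outline",(W-t)@R)
H=ray(K,E,o([[220,506],[478,506]]),.076)[:,:2];print("holes",(H-t)@R)
N=ray(K,E,o([[90,149],[610,149]]),.070)[:,:2];print("near",(N-t)@R)
E
```

```text
outline [[ 0.07235705 -0.08193263]
 [-0.07143848 -0.08171283]]
holes [[ 0.04253543 -0.03361438]
 [ 0.04276699  0.05043956]]
near [[-0.07244437 -0.07139474]
 [-0.07204738  0.08883004]]
```

servo_tool --targets '[[[-0.01,0.02,0],[0,0,0.17]],[[-0.02,0.04,0],[0,0,0.34]],[[-0.03,0.06,0],[0,0,0.51]],[[-0.043,0.08,0.02],[0,0,0.68]],[[-0.043,0.106,0.05],[0,0,0.85]],[[-0.043,0.106,0.08],[0,0,1.02]],[[-0.043,0.106,0.1],[0,0,1.19]],[[-0.043,0.106,0.12],[0,0,1.36]],[[-0.043,0.106,0.14],[0,0,1.5]],[[-0.043,0.106,0.14],[0,0,1.5708]],[[-0.043,0.106,0.14],[0,0,1.5708]],[[-0.043,0.106,0.14],[0,0,1.5708]]]'

```text
time_s: 8.02
position: [0.5762, 0.0862, 0.1811]
tcp_rot: [[-0.072, 0.997, -0.001], [0.997, 0.072, 0.0], [0.0, -0.001, -1.0]]
force: [0.0, 0.1, 0.3]
opening: 1.004
```

```bash
cat > sh.py <<'E'
from h import *
s=telemetry.read_state();t=np.array([.5851,-.02148]);a=np.radians(4.163);R=np.array([[np.cos(a),-np.sin(a)],[np.sin(a),np.cos(a)]])
print("shaker xy",(np.array(s["position"][:2])-t)@R,"z",s["position"][2],"toolx yaw rel",np.degrees(np.arctan2(s["tcp_rot"][1][0],s["tcp_rot"][0][0])-a),np.round(s["joint_positions"],1),s["time_s"],np.round(s["force"],1))
E
python3 sh.py
```

```text
shaker xy [-0.00106738  0.10803869] z 0.18106157609402468 toolx yaw rel 89.97306545231808 [-2.5 29.9 90.7 -0.  59.5 -6.6] 8.025 [0.  0.1 0.3]
```

servo_tool --targets '[[[0,0,0.04],[0,0,0]],[[0,0,0.08],[0,0,0]],[[0,0,0.105],[0,0,0]],[[0,0,0.113],[0,0,0]],[[0,0,0.117],[0,0,0]],[[-0.004,0,0.117],[0,0,0]],[[-0.007,0,0.117],[0,0,0]],[[-0.009,0,0.117],[0,0,0]],[[-0.011,0,0.117],[0,0,0]],[[-0.013,0,0.117],[0,0,0]],[[-0.015,0,0.117],[0,0,0]],[[-0.0165,0,0.117],[0,0,0]]]'

```text
time_s: 9.52
position: [0.5773, 0.0696, 0.0644]
tcp_rot: [[-0.071, 0.997, -0.001], [0.997, 0.071, 0.0], [0.0, -0.001, -1.0]]
force: [-0.4, 2.0, 1.9]
opening: 1.001
```

servo_tool --targets '[[[-0.001,0,0],[0,0,0]],[[-0.001,0,0],[0,0,0]]]'

```text
time_s: 9.78
position: [0.5772, 0.0687, 0.0644]
tcp_rot: [[-0.071, 0.997, -0.001], [0.997, 0.071, 0.0], [0.0, -0.001, -1.0]]
force: [-0.5, 1.0, 0.7]
opening: 1.003
```

```bash
python3 sh.py; python3 - <<'E'
from h import *
im,K,E=cap("top","t5.png");cv2.imwrite("pics/t5c.png",cv2.resize(im[150:240,240:345],None,fx=6,fy=6,interpolation=cv2.INTER_CUBIC))
E
```

```text
shaker xy [-0.00133232  0.09051975] z 0.06435606456967054 toolx yaw rel 89.90906309347467 [-4.2 39.6 95.4 -0.  45.1 -8.3] 9.775 [-0.5  1.   0.7]
```

servo_tool --targets '[[[0.005,0,0],[0,0,0]],[[0.018,0,0],[0,0,0]],[[0.02,0,-0.04],[0,0,0]],[[0.02,0,-0.09],[0,0,-0.17]],[[0.0,0,-0.14],[0,0,-0.34]],[[-0.03,0,-0.18],[0,0,-0.51]],[[-0.06,-0.02,-0.22],[0,0,-0.68]],[[-0.0885,-0.0437,-0.256],[0,0,-0.85]],[[-0.0885,-0.0437,-0.256],[0,0,-1.02]],[[-0.0885,-0.0437,-0.256],[0,0,-1.19]],[[-0.0885,-0.0437,-0.256],[0,0,-1.36]],[[-0.0885,-0.0437,-0.256],[0,0,-1.5708]]]'

```text
time_s: 11.32
position: [0.5403, -0.0219, 0.3206]
tcp_rot: [[-0.999, -0.055, 0.0], [-0.055, 0.999, -0.0], [-0.0, -0.0, -1.0]]
force: [0.3, -1.0, -0.3]
opening: 0.997
```

servo_tool --targets '[[[0,0,0],[0,0,0]],[[0,0,0],[0,0,0]],[[0,0,0],[0,0,0]]]'

```text
time_s: 11.7
position: [0.5404, -0.0224, 0.3205]
tcp_rot: [[-0.999, -0.047, 0.0], [-0.047, 0.999, -0.0], [-0.0, -0.0, -1.0]]
force: [0.7, 0.1, -0.5]
opening: 0.999
```

```bash
python3 sh.py; sed -i 's/120:265/120:270/' look.py; python3 look.py w6
```

```text
shaker xy [-0.04465261  0.00232111] z 0.3205418153960896 toolx yaw rel -181.4876313171935 [ -14.2   17.7   86.8   -0.    75.5 -106.9] 11.7 [ 0.7  0.1 -0.5]
[ 0.5403709  -0.02250315  0.32052805] [-0.999 -0.047  0.   ] 11.75 0.4335060406494949 [0.25023431 0.02308205 0.05175122]
```

View pics/w6c.png

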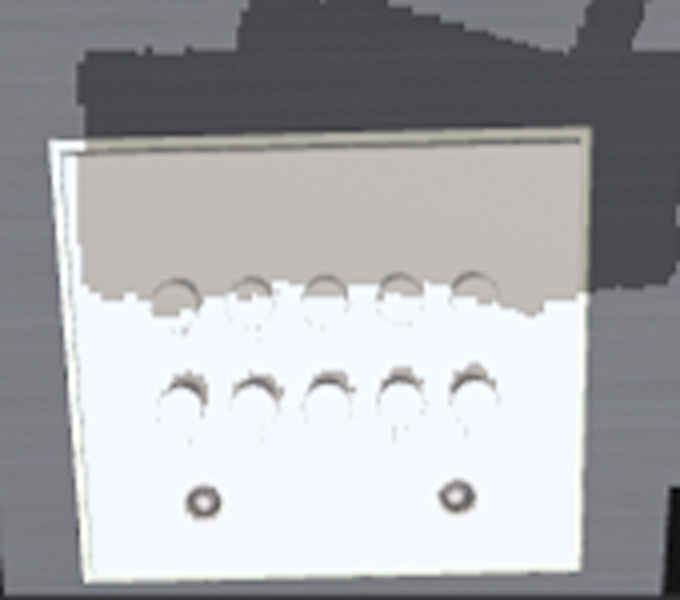

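The pins now show bright and centred in the holes at (203,501) and (457,496), with the outline visible all round. It looks seated, so I'll check heights and take a second view.

```bash
python3 - <<'E'
from fit import *
d=np.load("w6.npz");K,E=d["K"],d["E"]
o=lambda a:(np.array(a,float)+.5)/4-.5+[195,120]
t=np.array([.5851,-.02148]);a=np.radians(4.163);R=np.array([[np.cos(a),-np.sin(a)],[np.sin(a),np.cos(a)]])
for z in(.07,.076):
    H=ray(K,E,o([[203,501],[457,496]]),z)[:,:2];print("holes",z,(H-t)@R,np.linalg.norm(H[0]-H[1]))
for n,z in(("w2",.076),("w2",.07),("w4",.076)):
    d=np.load(n+".npz");p={"w2":[[201,458],[459,471]],"w4":[[220,506],[478,506]]}[n]
    H=ray(d["K"],d["E"],o(p),z)[:,:2];print(n,z,np.linalg.norm(H[0]-H[1]))
im,K,E=cap("scene","s6.png");tp=cap("top","t6.png")[0]
A=cv2.resize(im[195:285,235:345],(550,450),interpolation=cv2.INTER_CUBIC)
cv2.imwrite("pics/s6c.png",A)
d=np.load("w6.npz")["im"][225:265,230:330];
cv2.imwrite("pics/s6c.png",np.vstack([A,cv2.resize(d,(550,150),interpolation=cv2.INTER_CUBIC)[:150]]))
E
```

```text
holes 0.07 [[ 0.04332876 -0.04222717]
 [ 0.04382068  0.04173881]] 0.08396742545228116
holes 0.076 [[ 0.04103323 -0.04154489]
 [ 0.04151801  0.0412018 ]] 0.08274811595076834
w2 0.076 0.0839911240302843
w2 0.07 0.08522271210726907
w4 0.076 0.08405426651545017
```

View pics/s6c.png

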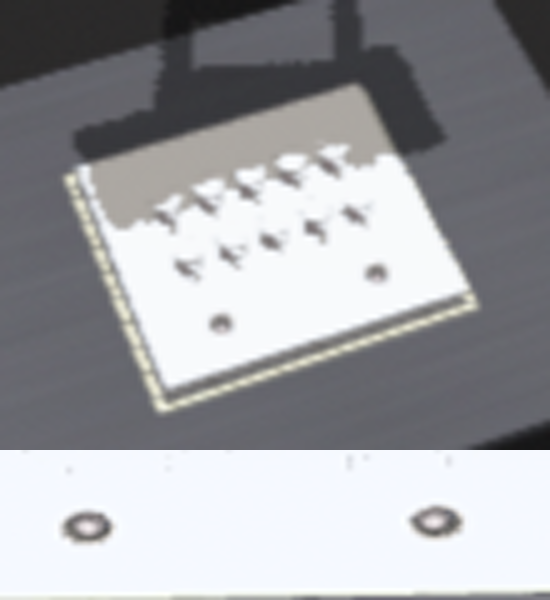

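```bash
python3 - <<'E'
from fit import *
d=np.load("w6.npz");K,E,im=d["K"],d["E"],d["im"]
t=np.array([.5851,-.02148]);a=np.radians(4.163);R=np.array([[np.cos(a),-np.sin(a)],[np.sin(a),np.cos(a)]])
g=cv2.resize(im,None,fx=8,fy=8,interpolation=cv2.INTER_CUBIC).min(2)
m=(g<205).astype(np.uint8)
for u,v in([203,501],[457,496]):
    x,y=int((u/4+195)*8),int((v/4+120)*8);w=50
    s=m[y-w:y+w,x-w:x+w];c=quad(s,200)[-1];(ex,ey),ax,_=cv2.fitEllipse(c)
    f=np.zeros_like(s);cv2.drawContours(f,[c],-1,1,-1)
    f=cv2.erode(f,np.ones((9,9)));b=(f>0)&(g[y-w:y+w,x-w:x+w]>150);yy,xx=np.nonzero(b)
    px=lambda q:(np.array(q)+[x-w+.5,y-w+.5])/8-.5
    h=(ray(K,E,px([ex,ey]),.07)[0,:2]-t)@R;p=(ray(K,E,px([xx.mean(),yy.mean()]),.066)[0,:2]-t)@R
    print("hole",h,"axes px",np.array(ax)/8,"pin top",p,"hole-pin",h-p,b.sum())
E
```

```text
hole [ 0.0437525  -0.04217579] axes px [8.62125015 9.29713345] pin top [ 0.04528367 -0.04259423] hole-pin [-0.00153116  0.00041844] 930
hole [0.04403709 0.04176932] axes px [8.57927608 9.48383045] pin top [0.04514907 0.04158843] hole-pin [-0.00111198  0.00018089] 926
```

Both holes are over the pins: the spacing fits the lowered height, with about 1.3 mm left in x inside the 2 mm clearance. One gentle 1 mm nudge on the near edge will centre it with margin.

servo_tool --targets '[[[0.03,0,0.03],[0,0,-0.013]],[[0.055,0,0.07],[0,0,-0.026]],[[0.055,0,0.12],[0,0,-0.026]],[[0.055,0,0.17],[0,0,-0.026]],[[0.055,0,0.21],[0,0,-0.026]],[[0.055,0,0.24],[0,0,-0.026]],[[0.055,0,0.252],[0,0,-0.026]],[[0.055,0,0.256],[0,0,-0.026]],[[0.055,0,0.256],[0,0,-0.026]],[[0.055,0,0.256],[0,0,-0.026]]]'

```text
time_s: 13.1
position: [0.4863, -0.0254, 0.0656]
tcp_rot: [[-0.997, -0.074, 0.002], [-0.074, 0.997, -0.001], [-0.002, -0.001, -1.0]]
force: [-0.0, 0.9, -0.7]
opening: 1.004
```

```bash
python3 sh.py
```

```text
shaker xy [-0.09887436  0.00324591] z 0.06556287585827619 toolx yaw rel -179.92679098634648 [ -16.2   35.   109.3    0.    35.6 -110.4] 13.1 [-0.   0.9 -0.7]
```

servo_tool --targets '[[[-0.005,0,0],[0,0,0]],[[-0.009,0,0],[0,0,0]],[[-0.012,0,0],[0,0,0]],[[-0.014,0,0],[0,0,0]],[[-0.0155,0,0],[0,0,0]],[[-0.0165,0,0],[0,0,0]],[[-0.017,0,0],[0,0,0]],[[-0.0175,0,0],[0,0,0]],[[-0.018,0,0],[0,0,0]]]'

```text
time_s: 14.22
position: [0.5026, -0.0239, 0.0645]
tcp_rot: [[-0.997, -0.074, -0.002], [-0.074, 0.997, 0.0], [0.002, 0.0, -1.0]]
force: [-2.0, 0.3, 1.1]
opening: 0.997
```

```bash
python3 sh.py
```

```text
shaker xy [-0.08247572  0.00359559] z 0.06448601442935717 toolx yaw rel -179.933350301958 [ -15.5   35.9  106.8   -0.    37.4 -109.7] 14.225 [-2.   0.3  1.1]
```

servo_tool --targets '[[[0.005,0,0],[0,0,0]],[[0.015,0,0],[0,0,0]],[[0.018,0,-0.04],[0,0,0]],[[0.0,0,-0.09],[0,0,0]],[[-0.02,0,-0.15],[0,0,0]],[[-0.038,0,-0.2],[0,0,0]],[[-0.038,0,-0.24],[0,0,0]],[[-0.038,0,-0.256],[0,0,0]],[[-0.038,0,-0.256],[0,0,0]],[[-0.038,0,-0.256],[0,0,0]],[[-0.038,0,-0.256],[0,0,0]]]'

```text
time_s: 15.6
position: [0.5404, -0.021, 0.3191]
tcp_rot: [[-0.997, -0.074, -0.003], [-0.074, 0.997, 0.001], [0.003, 0.001, -1.0]]
force: [-0.0, -0.8, 0.4]
opening: 0.995
```

```bash
python3 sh.py; python3 look.py w7; python3 - <<'E'
from h import *
cap("top","t7.png")
for i in("1","7"):
    im=cv2.imread(f"pics/t{'op' if i=='1' else ''}{i}.png").astype(int)
    if i=="1":A=im
d=np.abs(im-A).max(2);d[:,:]=d*(d>40);print("jar/stopper change px",(d[125:150,325:350]>0).sum(),(d[145:165,220:245]>0).sum())
E
```

```text
shaker xy [-0.04455918  0.00376709] z 0.3190674361608484 toolx yaw rel -179.9388457312626 [ -14.1   17.8   86.8    0.    75.5 -108.3] 15.6 [-0.  -0.8  0.4]
[ 0.54060742 -0.0209972   0.3192203 ] [-0.997 -0.074  0.003] 15.65 0.5603657638278834 [-0.76238323  0.5705189  -0.81776736]
jar/stopper change px 62 0
```

View pics/w7c.png

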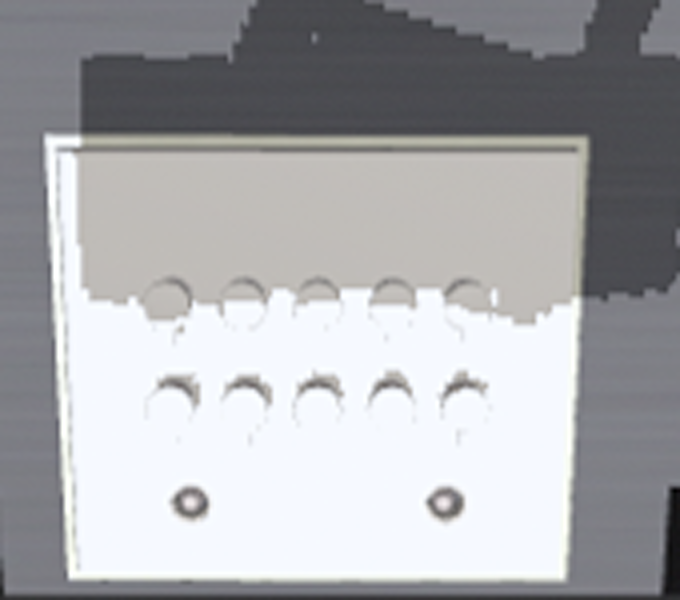

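The carrier is square inside the outline, with the pins centred in the holes at (190,502) and (445,502). I'll do a quick check on the jar, then hand in.

```bash
python3 - <<'E'
from h import *
for f in("sc1","s6"):
    im=cv2.imread(f"pics/{f}.png");m=cv2.inRange(im,(0,40,120),(110,150,255));m[:280]=0;m[310:]=0;m[:,:230]=0;m[:,270:]=0
    y,x=np.nonzero(m);print(f,x.mean(),y.mean(),len(x))
print(order.hand_in())
E
```

```text
sc1 247.16666666666666 303.8333333333333 12
s6 247.71428571428572 303.7857142857143 14
the job is handed in; nothing more can be done
None
```

The carrier is over both pins and looks flat on the platform. I handed the job in at about 15.7 s, with the hand clear at about z 0.32 m and touching nothing.

**Moves:** I made three gentle nudges and lifted nothing:
1. A two-finger push on the near edge squared the carrier and moved it about 10 mm along the platform's +x.
2. A two-finger push on the left edge moved it about 8.5 mm to the right, and the holes dropped over the pins.
3. A last small push of about 1 mm on the near edge was for centring. I judged its effect only by eye.

**Last checks:**
- **Seating:** After the second push, the hole spacing measured 84.0 mm at the seated height (82.7 mm at the propped height), so the far part had come down. In the final picture the pins sit inside both holes and the outline shows all round.
- **Position:** The holes measured about 1.3 mm short of the pins in x before the last nudge, inside the 2 mm clearance. I did not measure this again afterwards.
- **Forces:** The readings at the end of each move were at most about 3 N.
- **Other objects:** The stopper's patch in the top view did not change. The jar's patch differed by 62 pixels, which I put down to shadow or the arm overhead. Its position in the scene view agreed within about 0.6 pixels, but that picture was taken before the last nudge. I did not check the objects on the bench separately.

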